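Set a brass hanger pin into a cement casting with a spring pin setter

TASK

The brass pin still stands proud of the cement casting clamped in the green spring pin setter. Draw the striker back by its orange handle, feeling for the sear to catch and not straining the yellow-flagged overdraw buffer, and let go so that the sear alone holds it cocked; then press the red trip pad, without leaning hard on it, so that one shot drives the pin home. Do not touch the pin yourself, leave the tin, mug and pin box where they are, and finish with your hand clear.

Things in the scene. Friction and masses are not known exactly. Their poses are not given: they have to be found in the camera images.
- setter: Green bench-fixed spring pin setter, base 290 x 100 mm. Origin on the table under the sear pivot; x = shooting direction, z up; striker axis at y 0, z 55 mm. Along x (mm): orange handle -155; housing -85 to 30 (60 wide, top at z 81); red trip pad 62; pin head 92; grey cement casting 105 to 180 (74 wide, top at z 90), between vice jaws (98 wide over all).
- striker: Steel striker rod with hammer head, slides along the setter's x only; origin on its axis under the handle. Starts undrawn, at rest. Drawing = setter -x; return spring 0.27 N per mm, no preload. The sear catches at a draw of 34 to 56 mm, set differently each time by a hidden collar. Let go too early it flies forward and spoils the job; once caught it eases forward to 2 mm short of the catching point and stays.
- handle (a point): Centre of the grip of the orange upright handle on the striker rod: 16 mm thick (setter x), 26 mm wide (setter y), top 25 mm above this point; point 100 mm above the table. Free on all sides, 60 mm clear to the housing. Moves with the striker.
- sear: Steel see-saw sear lever on the housing, pivoting about setter y; origin at its pivot, 87 mm above the table. Over the last 12 mm before the catch the collar lifts its nose (red pad sinks up to 9 mm), adding 2 to 6 N to the pull; at the catch the nose drops, that extra vanishes within 1 mm and the pad springs back up. Pressing with over 30 N harms it.
- trip_pad (a point): Middle of the top of the red trip pad (26 x 32 mm, 99 mm above the table), the sear's tail, 62 mm ahead of its pivot. With the striker cocked, pressing it down about 10 mm with some 6 to 14 N fires; hard stop at 15 mm; springs back up.
- flag: Yellow flag 4 x 10 mm, 22 mm tall above the rear of the green housing, carried by the overdraw buffer; origin on the striker axis. It stays put until the striker is drawn some 4 mm past the catch, then moves to setter -x against a stiff spring, 2.5 N per mm. Over 3 mm (7.5 N above the striker spring) spoils the buffer.
- pin: Brass hanger pin started in the cement, head 14 mm across, 5 mm thick; origin at the outer face of its head, facing the striker, 3 mm ahead of the hammer. Driven home it moves 8 mm along the setter's x until its head lies on the cement.
- tin_mid (a point): Middle of a round aluminium tin, 74 mm across, 85 mm high, standing on the table; a bystander.
- mug_mid (a point): Middle of a blue mug, 76 mm across, 85 mm high; a bystander.
- pinbox_mid (a point): Middle of an open wooden pin box 90 x 90 x 50 mm; a bystander.

How it is judged:
By the outcome, as a careful person would: the job done as asked, in the order asked, and still so for the second after the job is handed in, with the robot touching nothing.
It also fails if it takes over 72 s, if anything falls off the work surface, if the arm or the gripper's body presses on something with over 40 N, if the wrist force passes 120 N, or if a joint passes its speed limit or range.

ROBOT

A 6-joint arm with a two-finger parallel gripper is mounted at the origin on the work surface. World frame = base frame: x ahead of the robot, y to its left, z up, the work surface at z = 0. Lengths are in m, angles in rad, forces in N, time in s.
With the tool pointing down it reaches from about 0.275 to 1 m from the base axis. Payload 8.4 kg.
Tool frame: the origin (TCP) lies midway between the tips of the shut fingers; the grasp point (between the pads) lies 19 mm behind it; z points along the fingers, y is the line along which they close (so a half turn about z gives the same grasp; the last joint's range is limited). The gripper opens to 85 mm and grips with 20 to 120 N. Pads are 22 mm wide; open, the fingers measure 114 mm over their backs; the gripper's body (76 mm by 85 mm) begins 54 mm behind the grasp point. The pads swing forward as they close: fully open they stand 13 mm farther back than shut.
Start: joints at [1.167, 0.353, 1.633, -0, 1.155, -0.002], TCP at [0.244, 0.575, 0.231] pointing down, gripper open.
Joint ranges: [-2.63, 2.63], [-0.92, 2.1], [0.06, 2.66], [-1.3, 4.44], [0, 2.69], [-3.02, 3.02]. Speed limits (rad/s): [2.22, 2.22, 2.79, 3.14, 3.14, 3.14].

INTERFACE

Orientations are given as a 3x3 rotation matrix whose columns are the frame's x, y, z axes.
In Python, from workcell import state, capture, sign_off gives the robot as it stands.
- The arm moves only by the tool servo_tool, never from a script. Its argument "rows" is a list of rows, each a list of 3 entries, a list of its own where there are three numbers: the finger opening in m, from 0 to 0.0854, then the shift along the tool's x, y, z in m, then the turn, a rotation vector about the tool's x, y, z in rad. A call has 1 to 12 rows; each row shifts and turns the commanded pose from where the row before left it, along the tool's axes as they then stand; what a row does not reach is not made up. A row lasts 1/12 s, in which the tool goes at most 41.7 mm and 7.16 degrees, less where a joint would pass 70% of its speed; a pose out of reach is approached as far as the arm can. A call is refused whole if a number of a shift passes 0.0417 or a number of a turn 0.125, either way. A call with a gripper value outside its range is refused whole. The fingers move at their own pace and stop on an object; "force" is the grip in N (left out, the last holds). Time passes only in rows, so rows that do not move let the fingers close. It gives the time, the measured TCP pose, the force, the opening and the grip force at its end, in the units of the state.
- state(): the state, without advancing time (a new reading comes with each control period).
- capture(name): name is "scene" or "top"; returns a dict with "image" (420x560x3 uint8, blue, green, red), "camera_matrix" (3x3 intrinsics, pixels), "k1" (the pictures are not rectified: a ray, as slopes to the right and down, at radius r is drawn at 1 + k1 r^2 times it, then the intrinsics apply), "rvec" (rotation vector, rad) and "tvec" (3), from world to camera coordinates, as OpenCV has them. Camera axes: x right, y down, z forward; pixel columns grow to the right and rows downward; lengths in m; the calibration is good to about 2 mm. A picture is of the moment at which its call begins. There is no depth.
- sign_off(): hands the job in; it is judged then, once.
The state is a dict: "time_s": time; "joints": joint angles; "joint_vel": joint speeds; "tau": joint torques, N m; "tcp_pos": TCP position; "orientation": TCP orientation; "force": force on the tool from outside, world axes, zero at the start; "wrist_torque": the same for the moment, N m; "grip_width": opening from 0.0 (shut) to 1.0 (fully open); "gripper_force": force on a finger pad.
Only numpy, scipy, OpenCV 4.12 (cv2) and the standard library are available. Lean on these libraries where they do the work, as an engineer would, in place of code of your own. Each camera call takes 0.05 s, during which the arm holds its last target. There are 200 camera calls.

## Working session

There is one attempt and no reset: what is moved stays moved. The work goes in short steps, Python scripts to look and compute and a tool call to move; the robot and the scene stay as the last step left them, time stands still between calls to the robot, and variables do not carry over. Pictures are saved under pics/ and viewed, at most 10 in all, crops included, and the job is handed in when it is done.

Besides the shell and the picture viewer there is one more tool, called in YAML: its name, and indented under it one key for each argument. servo_tool: Moves the arm, as the interface text tells. Its arguments: {"type":"object","properties":{"rows":{"type":"array","items":{"type":"array"}},"force":{"type":"number"}},"required":["rows"]}

```bash
mkdir -p pics; python3 - <<'E'
from workcell import state,capture
import cv2,numpy as np
s=state();print({k:np.round(v,3).tolist() for k,v in s.items()})
for n in("scene","top"):
    c=capture(n);cv2.imwrite(f"pics/{n}0.png",c["image"]);print(n,c["k1"],c["rvec"],c["tvec"],c["camera_matrix"])
E
```

```text
{'time_s': 0.0, 'joints': [1.167, 0.354, 1.634, 0.0, 1.155, -0.002], 'joint_vel': [-0.002, -0.0, -0.0, -0.0, 0.001, -0.002], 'tau': [0.001, -60.527, -34.205, 0.0, 0.01, 0.0], 'tcp_pos': [0.244, 0.575, 0.231], 'orientation': [[-0.92, 0.391, -0.001], [0.391, 0.92, -0.001], [0.0, -0.001, -1.0]], 'force': [-0.456, -0.193, 0.4], 'wrist_torque': [-0.018, 0.023, -0.013], 'gripper_force': 0.0, 'grip_width': 1.002}
scene -0.14478730709106447 [ 0.67284131  2.66691217 -1.07189082] [ 0.53886242 -0.19372189  1.32356142] [[466.01903796   0.         284.5195546 ]
 [  0.         466.01903796 196.9144404 ]
 [  0.           0.           1.        ]]
top -0.009919368367947264 [ 2.19037367 -2.18989591  0.05774173] [0.07020161 0.61617589 0.9379923 ] [[458.52074411   0.         280.74474554]
 [  0.         458.52074411 210.90241926]
 [  0.           0.           1.        ]]
```

View pics/top0.png

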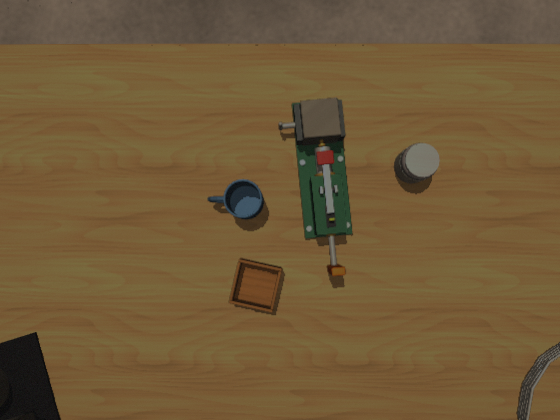

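View pics/scene0.png

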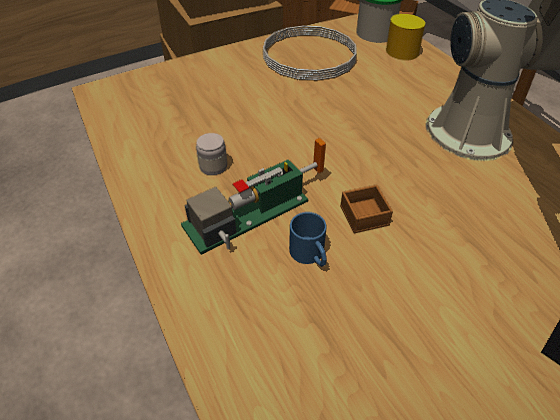

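```bash
cat >h.py <<'E'
from workcell import state,capture
import cv2,numpy as np
def ray(c,uv):
    K=c["camera_matrix"];p=(np.array(uv)-K[:2,2])/[K[0,0],K[1,1]]
    q=p.copy()
    for _ in range(20): q=p/(1+c["k1"]*(q@q))
    R=cv2.Rodrigues(np.array(c["rvec"]))[0];o=-R.T@np.array(c["tvec"]).ravel()
    return o,R.T@np.array([*q,1])
def onz(c,uv,z):
    o,d=ray(c,uv);return o+d*(z-o[2])/d[2]
def blobs(c,lo,hi,amin=8):
    m=cv2.inRange(cv2.cvtColor(c["image"],cv2.COLOR_BGR2HSV),lo,hi)
    n,l,st,ce=cv2.connectedComponentsWithStats(m)
    return [(ce[i],st[i]) for i in range(1,n) if st[i][4]>=amin]
def tri(c1,u1,c2,u2):
    (o1,d1),(o2,d2)=ray(c1,u1),ray(c2,u2)
    t=np.linalg.lstsq(np.c_[d1,-d2],o2-o1,rcond=None)[0]
    a,b=o1+t[0]*d1,o2+t[1]*d2
    return (a+b)/2,np.linalg.norm(a-b)
E
python3 - <<'E'
from h import *
T=capture("top");S=capture("scene")
for n,c in(("top",T),("scene",S)):
    for nm,lo,hi in(("red",(0,200,120),(4,255,255)),("orange",(5,200,90),(14,255,255)),("yellow",(22,150,100),(32,255,255))):
        for ce,st in blobs(c,lo,hi):
            if 150<ce[0]<400 and 80<ce[1]<300: print(n,nm,ce.round(1),st,onz(c,ce,.099 if nm=="red" else .125).round(4) )
i=T["image"][80:300,180:460];cv2.imwrite("pics/t1.png",cv2.resize(i,None,fx=2.7,fy=2.7,interpolation=cv2.INTER_CUBIC))
i=S["image"][120:260,170:400];cv2.imwrite("pics/s1.png",cv2.resize(i,None,fx=3.4,fy=3.4,interpolation=cv2.INTER_CUBIC))
E
```

```text
top orange [337.5 267. ] [333 267  10   1  10] [ 0.5068 -0.0345  0.125 ]
scene red [240.4 185.4] [233 180  16  12 108] [ 0.7178 -0.0105  0.099 ]
scene orange [317.9 152.7] [314 138  11  34 164] [0.5281 0.0007 0.125 ]
```

View pics/t1.png

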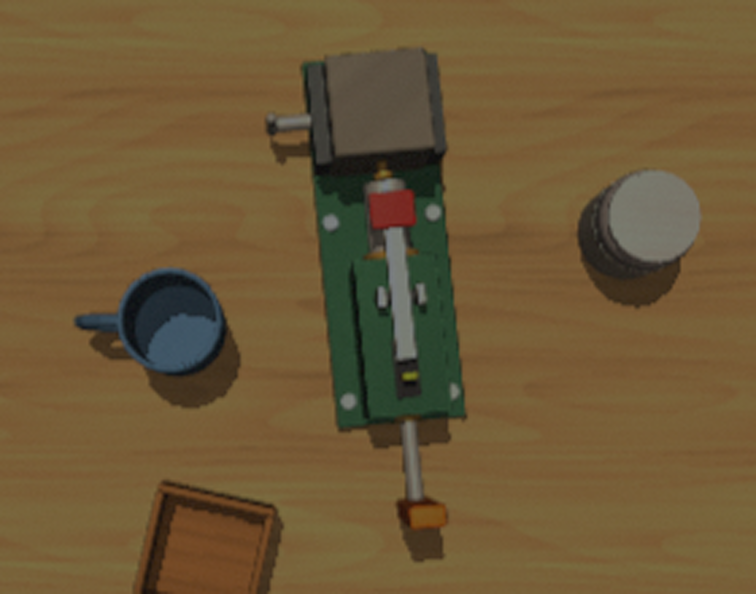

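View pics/s1.png

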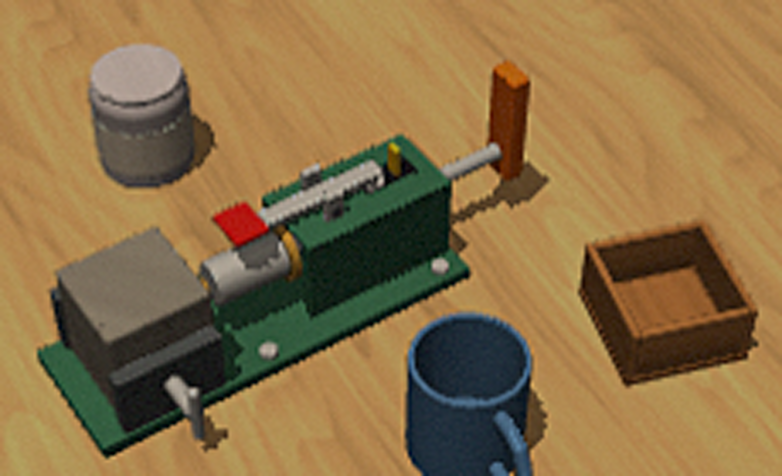

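The top crop shows the handle top at crop (428,516), the pad at (391,209) and the casting top centre near (380,102). The scene crop shows the handle top at (511,74) and the pad at (240,222).

```bash
python3 - <<'E'
from h import *
T=capture("top");S=capture("scene")
t=lambda x,y:(x/2.7+180,y/2.7+80)
s=lambda x,y:(x/3.4+170,y/3.4+120)
h=onz(T,t(428,516),.125);p=onz(T,t(391,209),.099);c=onz(T,t(380,102),.09);f=onz(T,t(410,376),.103)
print("top",h,p,c,f)
print("scene",onz(S,s(511,74),.125),onz(S,s(240,222),.099))
print(tri(T,t(428,516),S,s(511,74)),tri(T,t(391,209),S,s(240,222)))
d=(p-h)[:2];print("dist h-p (217)",np.linalg.norm(d),"yaw",np.arctan2(d[1],d[0]),"c",np.linalg.norm((c-h)[:2]),np.arctan2(*(c-h)[1::-1]))
E
```

```text
top [ 0.4992914  -0.03627396  0.125     ] [ 0.71437127 -0.01459904  0.099     ] [ 0.7938938  -0.00791346  0.09      ] [ 0.59541532 -0.02694689  0.103     ]
scene [ 0.50274474 -0.02991694  0.125     ] [ 0.7173085  -0.01064517  0.099     ]
(array([ 0.49848076, -0.03684583,  0.11838401]), np.float64(0.0007928346195674085)) (array([ 0.71537674, -0.01514453,  0.09412708]), np.float64(0.00035235179984769235))
dist h-p (217) 0.21616926212643883 yaw 0.10043705362899975 c 0.2959643439452881 0.09597129382602415
```

servo_tool:
  rows:
    - [0, [0, 0, 0], [0, 0, -0.1245]]
    - [0, [0, 0, 0], [0, 0, -0.1245]]
    - [0, [0, 0, 0], [0, 0, -0.1245]]
    - [0, [0, 0, 0], [0, 0, -0.1245]]
    - [0, [-0.012, -0.033, 0], [0, 0, 0]]
    - [0, [-0.012, -0.033, 0], [0, 0, 0]]
    - [0, [-0.012, -0.033, 0], [0, 0, 0]]
    - [0, [-0.012, -0.033, 0], [0, 0, 0]]
    - [0, [-0.012, -0.033, 0], [0, 0, 0]]
    - [0, [-0.012, -0.033, 0], [0, 0, 0]]
    - [0, [-0.012, -0.033, 0], [0, 0, 0]]
    - [0, [-0.012, -0.033, 0], [0, 0, 0]]
  force: 40

```text
time_s: 1.3
tcp_pos: [0.3657, 0.3201, 0.2314]
orientation: [[-0.995, -0.096, 0.0], [-0.096, 0.995, 0.0], [-0.0, 0.0, -1.0]]
force: [1.6, -0.3, 0.8]
grip_width: -0.001
gripper_force: 0.0
```

servo_tool:
  rows:
    - [0, [-0.012, -0.033, 0], [0, 0, 0]]
    - [0, [-0.012, -0.033, 0], [0, 0, 0]]
    - [0, [-0.012, -0.033, 0], [0, 0, 0]]
    - [0, [-0.012, -0.033, 0], [0, 0, 0]]
    - [0, [-0.012, -0.033, 0], [0, 0, 0]]
    - [0, [-0.012, -0.033, 0], [0, 0, 0]]
    - [0, [-0.012, -0.033, 0], [0, 0, 0]]
    - [0, [-0.012, -0.033, 0], [0, 0, 0]]
    - [0, [0, 0, 0], [0, 0, 0]]

```text
time_s: 2.05
tcp_pos: [0.4885, 0.0636, 0.2316]
orientation: [[-0.996, -0.093, 0.002], [-0.093, 0.996, -0.002], [-0.002, -0.002, -1.0]]
force: [0.5, 1.1, 0.7]
grip_width: -0.002
gripper_force: 0.0
```

servo_tool:
  rows:
    - [0, [-0.0095, -0.025, 0], [0, 0, 0]]
    - [0, [-0.0095, -0.025, 0], [0, 0, 0]]
    - [0, [-0.0095, -0.025, 0], [0, 0, 0]]
    - [0, [-0.0095, -0.025, 0], [0, 0, 0]]
    - [0, [0, 0, 0.03], [0, 0, 0]]
    - [0, [0, 0, 0.03], [0, 0, 0]]
    - [0, [0, 0, 0.02], [0, 0, 0]]
    - [0, [0, 0, 0], [0, 0, 0]]
    - [0, [0, 0, 0], [0, 0, 0]]

```text
time_s: 2.8
tcp_pos: [0.533, -0.0276, 0.1508]
orientation: [[-0.995, -0.096, -0.002], [-0.096, 0.995, 0.0], [0.002, 0.0, -1.0]]
force: [0.3, -0.9, 0.7]
grip_width: -0.002
gripper_force: 0.0
```

```bash
python3 - <<'E'
from h import *
S=capture("scene")
i=S["image"][20:220,200:400];cv2.imwrite("pics/s2.png",cv2.resize(i,None,fx=3,fy=3,interpolation=cv2.INTER_CUBIC))
print(state()["tcp_pos"])
E
```

```text
[ 0.53407167 -0.02759953  0.1519715 ]
```

View pics/s2.png

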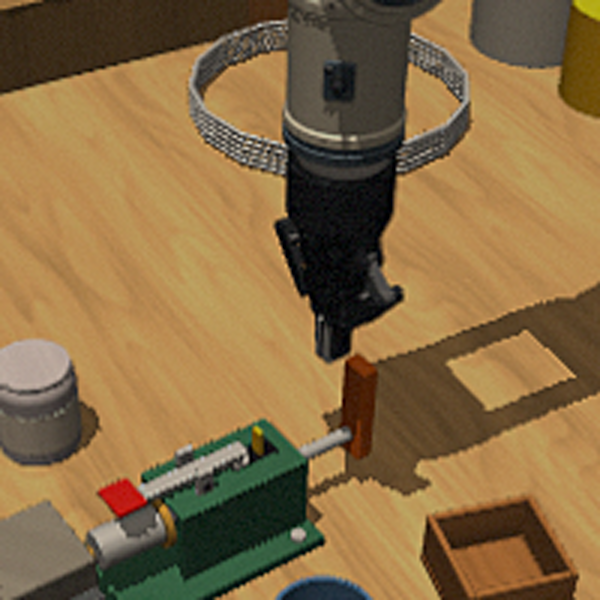

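The fingertips (crop 333,352) hang in front of the handle top (360,362), between it and the housing, so I'll descend there.

servo_tool:
  rows:
    - [0, [0, -0.004, 0], [0, 0, 0]]
    - [0, [0, 0, 0.02], [0, 0, 0]]
    - [0, [0, 0, 0.02], [0, 0, 0]]
    - [0, [0, 0, 0.02], [0, 0, 0]]
    - [0, [0, 0, 0], [0, 0, 0]]
    - [0, [0, 0, 0], [0, 0, 0]]
    - [0, [0, 0, 0], [0, 0, 0]]

```text
time_s: 3.43
tcp_pos: [0.5353, -0.0319, 0.093]
orientation: [[-0.995, -0.096, 0.002], [-0.096, 0.995, -0.0], [-0.002, -0.0, -1.0]]
force: [-0.4, -0.4, 0.4]
grip_width: -0.0
gripper_force: 0.0
```

servo_tool:
  rows:
    - [0, [0.003, 0, 0], [0, 0, 0]]
    - [0, [0.003, 0, 0], [0, 0, 0]]
    - [0, [0.003, 0, 0], [0, 0, 0]]
    - [0, [0, 0, 0], [0, 0, 0]]
    - [0, [0, 0, 0], [0, 0, 0]]

```text
time_s: 3.85
tcp_pos: [0.525, -0.0327, 0.0916]
orientation: [[-0.995, -0.096, 0.0], [-0.096, 0.995, -0.0], [-0.0, -0.0, -1.0]]
force: [0.1, 0.3, -0.3]
grip_width: 0.0
gripper_force: 0.0
```

servo_tool:
  rows:
    - [0, [0.003, 0, 0], [0, 0, 0]]
    - [0, [0.003, 0, 0], [0, 0, 0]]
    - [0, [0.003, 0, 0], [0, 0, 0]]
    - [0, [0, 0, 0], [0, 0, 0]]
    - [0, [0, 0, 0], [0, 0, 0]]

```text
time_s: 4.27
tcp_pos: [0.516, -0.0335, 0.0913]
orientation: [[-0.995, -0.096, -0.0], [-0.096, 0.995, 0.0], [0.0, 0.0, -1.0]]
force: [0.6, 0.2, -0.4]
grip_width: -0.004
gripper_force: 0.2
```

servo_tool:
  rows:
    - [0, [0.002, 0, 0], [0, 0, 0]]
    - [0, [0.002, 0, 0], [0, 0, 0]]
    - [0, [0.002, 0, 0], [0, 0, 0]]
    - [0, [0, 0, 0], [0, 0, 0]]
    - [0, [0, 0, 0], [0, 0, 0]]

```text
time_s: 4.68
tcp_pos: [0.5102, -0.0341, 0.0913]
orientation: [[-0.995, -0.096, 0.0], [-0.096, 0.995, -0.0], [-0.0, -0.0, -1.0]]
force: [2.4, 0.9, -0.9]
grip_width: -0.0
gripper_force: 1.0
```

servo_tool:
  rows:
    - [0, [0.002, 0, 0], [0, 0, 0]]
    - [0, [0.002, 0, 0], [0, 0, 0]]
    - [0, [0.002, 0, 0], [0, 0, 0]]
    - [0, [0, 0, 0], [0, 0, 0]]
    - [0, [0, 0, 0], [0, 0, 0]]

```text
time_s: 5.1
tcp_pos: [0.5043, -0.0347, 0.0914]
orientation: [[-0.995, -0.096, 0.0], [-0.096, 0.995, -0.0], [-0.0, -0.0, -1.0]]
force: [3.8, 0.8, -0.9]
grip_width: -0.001
gripper_force: 1.8
```

servo_tool:
  rows:
    - [0, [0.002, 0, 0], [0, 0, 0]]
    - [0, [0.002, 0, 0], [0, 0, 0]]
    - [0, [0.002, 0, 0], [0, 0, 0]]
    - [0, [0, 0, 0], [0, 0, 0]]
    - [0, [0, 0, 0], [0, 0, 0]]

```text
time_s: 5.52
tcp_pos: [0.4985, -0.0352, 0.0914]
orientation: [[-0.995, -0.096, 0.001], [-0.096, 0.995, -0.0], [-0.001, -0.0, -1.0]]
force: [5.0, 1.0, -1.8]
grip_width: -0.002
gripper_force: 2.6
```

servo_tool:
  rows:
    - [0, [0.002, 0, 0], [0, 0, 0]]
    - [0, [0.002, 0, 0], [0, 0, 0]]
    - [0, [0.002, 0, 0], [0, 0, 0]]
    - [0, [0, 0, 0], [0, 0, 0]]
    - [0, [0, 0, 0], [0, 0, 0]]

```text
time_s: 5.93
tcp_pos: [0.4929, -0.0358, 0.0915]
orientation: [[-0.995, -0.096, 0.002], [-0.096, 0.995, -0.0], [-0.002, -0.0, -1.0]]
force: [6.8, 0.6, -2.6]
grip_width: 0.001
gripper_force: 3.3
```

servo_tool:
  rows:
    - [0, [0.0015, 0, 0], [0, 0, 0]]
    - [0, [0.0015, 0, 0], [0, 0, 0]]
    - [0, [0, 0, 0], [0, 0, 0]]
    - [0, [0, 0, 0], [0, 0, 0]]

```text
time_s: 6.27
tcp_pos: [0.4902, -0.0361, 0.0915]
orientation: [[-0.995, -0.096, 0.002], [-0.096, 0.995, -0.0], [-0.002, -0.0, -1.0]]
force: [7.6, 1.2, -4.1]
grip_width: -0.004
gripper_force: 3.7
```

servo_tool:
  rows:
    - [0, [0.0015, 0, 0], [0, 0, 0]]
    - [0, [0.0015, 0, 0], [0, 0, 0]]
    - [0, [0, 0, 0], [0, 0, 0]]
    - [0, [0, 0, 0], [0, 0, 0]]

```text
time_s: 6.6
tcp_pos: [0.4874, -0.0364, 0.0915]
orientation: [[-0.995, -0.096, 0.003], [-0.096, 0.995, 0.0], [-0.003, -0.0, -1.0]]
force: [7.9, 1.7, -4.9]
grip_width: 0.001
gripper_force: 4.1
```

servo_tool:
  rows:
    - [0, [0.0015, 0, 0], [0, 0, 0]]
    - [0, [0, 0, 0], [0, 0, 0]]
    - [0, [0, 0, 0], [0, 0, 0]]

```text
time_s: 6.85
tcp_pos: [0.4863, -0.0365, 0.0915]
orientation: [[-0.995, -0.096, 0.003], [-0.096, 0.995, 0.0], [-0.003, -0.0, -1.0]]
force: [9.3, 2.2, -5.6]
grip_width: 0.002
gripper_force: 4.8
```

servo_tool:
  rows:
    - [0, [0.0015, 0, 0], [0, 0, 0]]
    - [0, [0, 0, 0], [0, 0, 0]]
    - [0, [0, 0, 0], [0, 0, 0]]

```text
time_s: 7.1
tcp_pos: [0.4856, -0.0365, 0.0916]
orientation: [[-0.995, -0.096, 0.005], [-0.096, 0.995, 0.0], [-0.005, -0.0, -1.0]]
force: [12.0, 2.6, -7.9]
grip_width: 0.003
gripper_force: 6.0
```

servo_tool:
  rows:
    - [0, [0.0015, 0, 0], [0, 0, 0]]
    - [0, [0, 0, 0], [0, 0, 0]]
    - [0, [0, 0, 0], [0, 0, 0]]

```text
time_s: 7.35
tcp_pos: [0.4844, -0.0367, 0.0917]
orientation: [[-0.995, -0.096, 0.005], [-0.096, 0.995, 0.0], [-0.005, -0.0, -1.0]]
force: [13.2, 2.3, -8.2]
grip_width: 0.003
gripper_force: 6.5
```

```bash
python3 - <<'E'
from h import *
S=capture("scene")
i=S["image"][100:230,200:350];cv2.imwrite("pics/s3.png",cv2.resize(i,None,fx=4.5,fy=4.5,interpolation=cv2.INTER_CUBIC))
s=state();print(s["tcp_pos"],s["force"],s["wrist_torque"])
for ce,st in blobs(S,(0,200,120),(4,255,255)): print(ce,st)
E
```

```text
[ 0.48442819 -0.03669442  0.09167731] [11.95270781  2.01452778 -8.01097911] [ 0.34856263 -1.99228394 -0.06620023]
[240.36521739 186.00869565] [233 180  16  13 115]
```

View pics/s3.png

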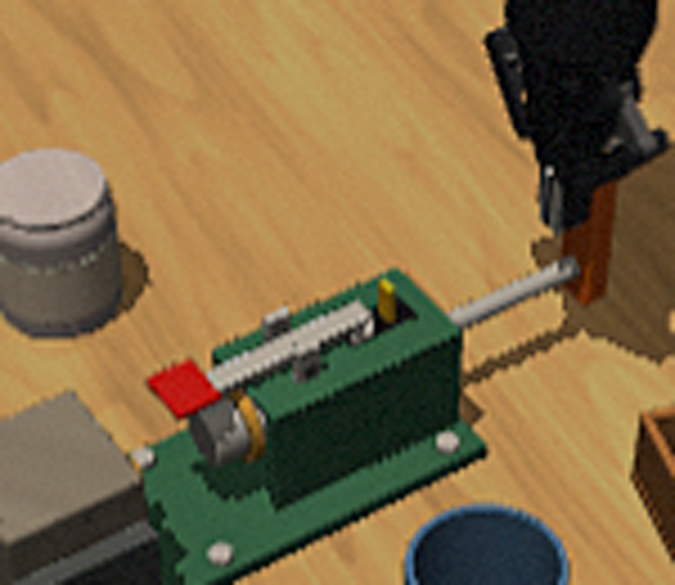

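The pad (crop 183,388) has just begun to sink, and the flag (386,300) hasn't moved. The sear lift is starting, so I'll keep drawing.

servo_tool:
  rows:
    - [0, [0.0015, 0, 0], [0, 0, 0]]
    - [0, [0, 0, 0], [0, 0, 0]]
    - [0, [0, 0, 0], [0, 0, 0]]

```text
time_s: 7.65
tcp_pos: [0.4831, -0.0368, 0.0917]
orientation: [[-0.995, -0.096, 0.006], [-0.096, 0.995, 0.0], [-0.006, -0.0, -1.0]]
force: [13.6, 3.6, -8.3]
grip_width: -0.003
gripper_force: 6.7
```

servo_tool:
  rows:
    - [0, [0.0015, 0, 0], [0, 0, 0]]
    - [0, [0, 0, 0], [0, 0, 0]]
    - [0, [0, 0, 0], [0, 0, 0]]

```text
time_s: 7.9
tcp_pos: [0.4817, -0.037, 0.0918]
orientation: [[-0.995, -0.096, 0.006], [-0.096, 0.995, 0.0], [-0.006, -0.0, -1.0]]
force: [13.5, 3.0, -9.2]
grip_width: -0.004
gripper_force: 6.9
```

```bash
cat > pad.py <<'E'
from h import *
S=capture("scene")
s=state();print(s["tcp_pos"].round(4) if hasattr(s["tcp_pos"],"round") else s["tcp_pos"],s["force"])
for ce,st in blobs(S,(0,200,120),(4,255,255)): print("pad",ce.round(2),st)
for ce,st in blobs(S,(20,120,80),(34,255,255),3):
    if 250<ce[0]<320 and 140<ce[1]<190: print("flag",ce.round(2),st)
E
python3 pad.py
```

```text
[ 0.4817 -0.037   0.0917] [13.07268054  2.25335418 -8.33825769]
pad [240.4  186.76] [233 181  16  13 112]
flag [303.71 140.32] [287 120  33  40  80]
flag [300.3 142. ] [298 139   5   7  10]
flag [304.33 154.22] [302 151   5   7   9]
flag [298.2 154.8] [297 154   4   2   5]
flag [304.55 161.27] [302 158   6   7  11]
flag [285.22 166.04] [284 162   4   9  23]
flag [254.5 173.5] [253 173   4   2   4]
flag [317.2 182. ] [316 180   4   5   5]
```

servo_tool:
  rows:
    - [0, [0.0015, 0, 0], [0, 0, 0]]
    - [0, [0, 0, 0], [0, 0, 0]]
    - [0, [0, 0, 0], [0, 0, 0]]

```text
time_s: 8.2
tcp_pos: [0.4804, -0.0371, 0.0918]
orientation: [[-0.995, -0.096, 0.006], [-0.096, 0.995, 0.0], [-0.006, -0.0, -1.0]]
force: [14.8, 3.2, -9.4]
grip_width: 0.002
gripper_force: 7.1
```

servo_tool:
  rows:
    - [0, [0.0015, 0, 0], [0, 0, 0]]
    - [0, [0, 0, 0], [0, 0, 0]]
    - [0, [0, 0, 0], [0, 0, 0]]

```text
time_s: 8.45
tcp_pos: [0.4789, -0.0373, 0.0918]
orientation: [[-0.995, -0.096, 0.006], [-0.096, 0.995, 0.0], [-0.006, -0.0, -1.0]]
force: [14.3, 2.4, -8.6]
grip_width: -0.001
gripper_force: 7.1
```

```bash
sed -i 's/250<ce\[0\]<320 and 140/282<ce[0]<290 and 160/' pad.py; python3 pad.py
```

```text
[ 0.4789 -0.0372  0.0918] [13.38996507  2.21974404 -8.08436125]
pad [240.26 187.62] [233 181  16  14 114]
flag [284.62 165.21] [280 160   8  11  29]
```

servo_tool:
  rows:
    - [0, [0.0015, 0, 0], [0, 0, 0]]
    - [0, [0, 0, 0], [0, 0, 0]]
    - [0, [0, 0, 0], [0, 0, 0]]

```text
time_s: 8.75
tcp_pos: [0.4775, -0.0374, 0.0918]
orientation: [[-0.995, -0.096, 0.006], [-0.096, 0.995, 0.0], [-0.006, -0.001, -1.0]]
force: [15.0, 2.8, -8.9]
grip_width: -0.001
gripper_force: 7.2
```

servo_tool:
  rows:
    - [0, [0.0015, 0, 0], [0, 0, 0]]
    - [0, [0, 0, 0], [0, 0, 0]]
    - [0, [0, 0, 0], [0, 0, 0]]

```text
time_s: 9.0
tcp_pos: [0.4761, -0.0375, 0.0918]
orientation: [[-0.995, -0.096, 0.006], [-0.096, 0.995, 0.0], [-0.006, -0.001, -1.0]]
force: [14.2, 2.3, -8.7]
grip_width: -0.005
gripper_force: 7.2
```

```bash
python3 pad.py
```

```text
[ 0.476  -0.0375  0.0918] [14.29031834  3.46462193 -9.29460075]
pad [240.49 188.21] [233 182  16  13 114]
flag [285.17 166.04] [284 162   4   9  24]
```

servo_tool:
  rows:
    - [0, [0.001, 0, 0], [0, 0, 0]]
    - [0, [0, 0, 0], [0, 0, 0]]
    - [0, [0, 0, 0], [0, 0, 0]]

```text
time_s: 9.3
tcp_pos: [0.4746, -0.0377, 0.0919]
orientation: [[-0.995, -0.096, 0.006], [-0.096, 0.995, 0.0], [-0.005, -0.0, -1.0]]
force: [12.7, 1.7, -6.3]
grip_width: 0.002
gripper_force: 6.2
```

servo_tool:
  rows:
    - [0, [0.001, 0, 0], [0, 0, 0]]
    - [0, [0, 0, 0], [0, 0, 0]]
    - [0, [0, 0, 0], [0, 0, 0]]

```text
time_s: 9.55
tcp_pos: [0.4735, -0.0378, 0.0918]
orientation: [[-0.995, -0.096, 0.005], [-0.096, 0.995, 0.0], [-0.005, -0.0, -1.0]]
force: [11.6, 1.5, -5.5]
grip_width: -0.001
gripper_force: 6.0
```

```bash
python3 pad.py
```

```text
[ 0.4735 -0.0378  0.0919] [11.32426785  1.71105566 -4.55007214]
pad [240.34 185.43] [233 180  16  12 107]
flag [285.24 166.2 ] [284 162   4   9  25]
```

Caught: the pull dropped by about 3 N and the pad is back up, with the flag still. Now I'll ease forward slowly to let go.

servo_tool:
  rows:
    - [0, [-0.001, 0, 0], [0, 0, 0]]
    - [0, [-0.001, 0, 0], [0, 0, 0]]
    - [0, [-0.001, 0, 0], [0, 0, 0]]
    - [0, [-0.001, 0, 0], [0, 0, 0]]
    - [0, [0, 0, 0], [0, 0, 0]]
    - [0, [0, 0, 0], [0, 0, 0]]

```text
time_s: 10.1
tcp_pos: [0.4766, -0.0375, 0.0918]
orientation: [[-0.995, -0.096, 0.004], [-0.096, 0.995, -0.0], [-0.004, -0.0, -1.0]]
force: [8.3, 1.2, -1.8]
grip_width: -0.001
gripper_force: 4.4
```

servo_tool:
  rows:
    - [0, [-0.001, 0, 0], [0, 0, 0]]
    - [0, [-0.001, 0, 0], [0, 0, 0]]
    - [0, [-0.001, 0, 0], [0, 0, 0]]
    - [0, [-0.001, 0, 0], [0, 0, 0]]
    - [0, [0, 0, 0], [0, 0, 0]]
    - [0, [0, 0, 0], [0, 0, 0]]

```text
time_s: 10.6
tcp_pos: [0.4781, -0.037, 0.091]
orientation: [[-0.995, -0.096, -0.001], [-0.096, 0.995, 0.0], [0.001, 0.0, -1.0]]
force: [0.2, -0.4, -0.3]
grip_width: 0.001
gripper_force: 0.0
```

```bash
python3 pad.py
```

```text
[ 0.4782 -0.0371  0.091 ] [ 0.40676741  0.0437123  -0.20940144]
pad [240.48 185.34] [233 180  16  12 103]
flag [285.27 166.  ] [284 162   4   9  22]
```

servo_tool:
  rows:
    - [0, [-0.008, 0, 0], [0, 0, 0]]
    - [0, [-0.008, 0, 0], [0, 0, 0]]
    - [0, [0, 0, 0], [0, 0, 0]]
    - [0, [0, 0, -0.02], [0, 0, 0]]
    - [0, [0, 0, -0.03], [0, 0, 0]]
    - [0, [0, 0, -0.03], [0, 0, 0]]
    - [0, [0, 0, -0.02], [0, 0, 0]]
    - [0, [0, 0, 0], [0, 0, 0]]

```text
time_s: 11.32
tcp_pos: [0.4976, -0.0357, 0.1955]
orientation: [[-0.995, -0.096, 0.007], [-0.096, 0.995, -0.001], [-0.007, -0.001, -1.0]]
force: [0.9, -0.8, 0.5]
grip_width: -0.0
gripper_force: 0.0
```

servo_tool:
  rows:
    - [0, [-0.025, 0, 0], [0, 0, 0]]
    - [0, [-0.025, 0, 0], [0, 0, 0]]
    - [0, [-0.025, 0, 0], [0, 0, 0]]
    - [0, [-0.025, 0, 0], [0, 0, 0]]
    - [0, [-0.025, 0, 0], [0, 0, 0]]
    - [0, [-0.025, 0, 0], [0, 0, 0]]
    - [0, [-0.025, 0, 0], [0, 0, 0]]
    - [0, [-0.025, 0, 0], [0, 0, 0]]
    - [0, [-0.02, 0, 0], [0, 0, 0]]
    - [0, [0, 0, 0], [0, 0, 0]]
    - [0, [0, 0, 0], [0, 0, 0]]

```text
time_s: 12.23
tcp_pos: [0.7139, -0.0142, 0.1897]
orientation: [[-0.995, -0.096, -0.002], [-0.096, 0.995, 0.0], [0.002, 0.0, -1.0]]
force: [-0.2, 1.0, -0.0]
grip_width: 0.002
gripper_force: 0.0
```

servo_tool:
  rows:
    - [0, [0, 0, 0.02], [0, 0, 0]]
    - [0, [0, 0, 0.02], [0, 0, 0]]
    - [0, [0, 0, 0.02], [0, 0, 0]]
    - [0, [0, 0, 0], [0, 0, 0]]
    - [0, [0, 0, 0], [0, 0, 0]]

```text
time_s: 12.65
tcp_pos: [0.712, -0.0145, 0.1301]
orientation: [[-0.995, -0.096, -0.003], [-0.096, 0.995, 0.0], [0.003, 0.0, -1.0]]
force: [0.6, -0.2, 0.6]
grip_width: -0.002
gripper_force: 0.0
```

```bash
python3 - <<'E'
from h import *
S=capture("scene");T=capture("top")
a=cv2.resize(S["image"][100:240,180:340],None,fx=2.5,fy=2.5,interpolation=cv2.INTER_CUBIC)
b=cv2.resize(T["image"][100:240,250:410],None,fx=2.5,fy=2.5,interpolation=cv2.INTER_CUBIC)
cv2.imwrite("pics/m4.png",np.hstack([a,b]));s=state();print(s["tcp_pos"],s["force"])
E
```

```text
[ 0.71396232 -0.0144952   0.13246863] [0.34572976 0.26208217 0.65883107]
```

View pics/m4.png

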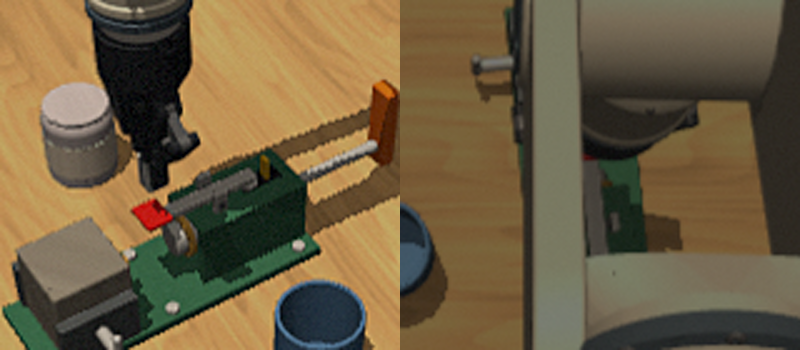

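The left pane shows the fingertips (150,187) just above the red pad (152,213). The handle (383,120) is still drawn back and the hammer is clear of the pin. Now I'll press in small steps.

servo_tool:
  rows:
    - [0, [0, 0, 0.012], [0, 0, 0]]
    - [0, [0, 0, 0.012], [0, 0, 0]]
    - [0, [0, 0, 0.004], [0, 0, 0]]
    - [0, [0, 0, 0], [0, 0, 0]]
    - [0, [0, 0, 0], [0, 0, 0]]

```text
time_s: 13.17
tcp_pos: [0.7134, -0.0144, 0.1027]
orientation: [[-0.995, -0.096, -0.001], [-0.096, 0.995, 0.0], [0.001, 0.0, -1.0]]
force: [1.0, -0.1, 0.1]
grip_width: -0.005
gripper_force: 0.0
```

servo_tool:
  rows:
    - [0, [0, 0, 0.002], [0, 0, 0]]
    - [0, [0, 0, 0.002], [0, 0, 0]]
    - [0, [0, 0, 0.002], [0, 0, 0]]
    - [0, [0, 0, 0], [0, 0, 0]]

```text
time_s: 13.5
tcp_pos: [0.7143, -0.0144, 0.0983]
orientation: [[-0.995, -0.096, 0.001], [-0.096, 0.995, -0.0], [-0.001, -0.0, -1.0]]
force: [-1.8, -0.4, 6.3]
grip_width: -0.002
gripper_force: 3.2
```

servo_tool:
  rows:
    - [0, [0, 0, 0.0015], [0, 0, 0]]
    - [0, [0, 0, 0.0015], [0, 0, 0]]
    - [0, [0, 0, 0], [0, 0, 0]]

```text
time_s: 13.75
tcp_pos: [0.7148, -0.0144, 0.096]
orientation: [[-0.995, -0.096, 0.002], [-0.096, 0.995, -0.0], [-0.002, -0.0, -1.0]]
force: [-1.0, -0.3, 9.8]
grip_width: -0.001
gripper_force: 4.6
```

servo_tool:
  rows:
    - [0, [0, 0, 0.0015], [0, 0, 0]]
    - [0, [0, 0, 0.0015], [0, 0, 0]]
    - [0, [0, 0, 0], [0, 0, 0]]

```text
time_s: 14.0
tcp_pos: [0.7152, -0.0143, 0.0932]
orientation: [[-0.995, -0.096, 0.003], [-0.096, 0.995, 0.0], [-0.003, -0.0, -1.0]]
force: [-0.2, 0.5, 9.5]
grip_width: 0.002
gripper_force: 4.4
```

servo_tool:
  rows:
    - [0, [0, 0, 0.0015], [0, 0, 0]]
    - [0, [0, 0, 0], [0, 0, 0]]

```text
time_s: 14.17
tcp_pos: [0.7153, -0.0144, 0.0914]
orientation: [[-0.995, -0.096, 0.004], [-0.096, 0.995, 0.0], [-0.004, -0.0, -1.0]]
force: [1.5, 0.4, 4.6]
grip_width: -0.002
gripper_force: 2.2
```

```bash
cat > fin.py <<'E'
from h import *
S=capture("scene")
for ce,st in blobs(S,(5,200,90),(14,255,255)): 
    if 280<ce[0]<360 and 120<ce[1]<200: print("handle",ce.round(1),st)
s=state();print(s["tcp_pos"],s["force"])
E
python3 fin.py
```

```text
handle [319.7 150.2] [316 141   8  20  74]
[ 0.71532602 -0.01434771  0.09129063] [2.07832582 0.71940463 3.85068769]
```

servo_tool:
  rows:
    - [0, [0, 0, -0.01], [0, 0, 0]]
    - [0, [0, 0, -0.02], [0, 0, 0]]
    - [0, [0, 0, -0.03], [0, 0, 0]]
    - [0, [0, 0, -0.04], [0, 0, 0]]
    - [0, [0, 0, -0.03], [0, 0, 0]]
    - [0, [0.03, 0, 0], [0, 0, 0]]
    - [0, [0.04, 0, 0], [0, 0, 0]]
    - [0, [0.04, 0, 0], [0, 0, 0]]
    - [0, [0.04, 0, 0], [0, 0, 0]]
    - [0, [0.04, 0, 0], [0, 0, 0]]
    - [0, [0, 0, 0], [0, 0, 0]]
    - [0, [0, 0, 0], [0, 0, 0]]

```text
time_s: 15.22
tcp_pos: [0.5225, -0.0328, 0.2203]
orientation: [[-0.995, -0.096, -0.001], [-0.096, 0.995, -0.0], [0.001, 0.0, -1.0]]
force: [0.3, -0.9, 0.2]
grip_width: -0.003
gripper_force: 0.0
```

servo_tool:
  rows:
    - [0, [0.035, 0, 0], [0, 0, 0]]
    - [0, [0.035, 0, 0], [0, 0, 0]]
    - [0, [0.03, 0, 0], [0, 0, 0]]
    - [0, [0, 0, 0], [0, 0, 0]]
    - [0, [0, 0, 0], [0, 0, 0]]
    - [0, [0, 0, 0], [0, 0, 0]]

```text
time_s: 15.72
tcp_pos: [0.4271, -0.0424, 0.2206]
orientation: [[-0.995, -0.096, 0.002], [-0.096, 0.995, -0.0], [-0.002, -0.0, -1.0]]
force: [0.8, 0.2, 0.3]
grip_width: -0.001
gripper_force: 0.0
```

```bash
python3 fin.py; python3 pad.py; python3 - <<'E'
from h import *
S=capture("scene");T=capture("top")
a=cv2.resize(S["image"][130:270,170:330],None,fx=2.5,fy=2.5,interpolation=cv2.INTER_CUBIC)
b=cv2.resize(T["image"][90:230,250:410],None,fx=2.5,fy=2.5,interpolation=cv2.INTER_CUBIC)
cv2.imwrite("pics/m5.png",cv2.convertScaleAbs(np.hstack([a,b]),alpha=1.5))
E
```

```text
handle [317.2 153.6] [313 139  12  34 169]
[ 0.42712174 -0.04231729  0.2204333 ] [0.19393722 0.17124674 0.3620895 ]
[ 0.4269 -0.0423  0.2202] [ 0.35812431 -0.81883438  0.11522219]
pad [240.34 185.35] [233 180  16  12 112]
flag [285.12 166.  ] [284 162   4   9  25]
```

View pics/m5.png

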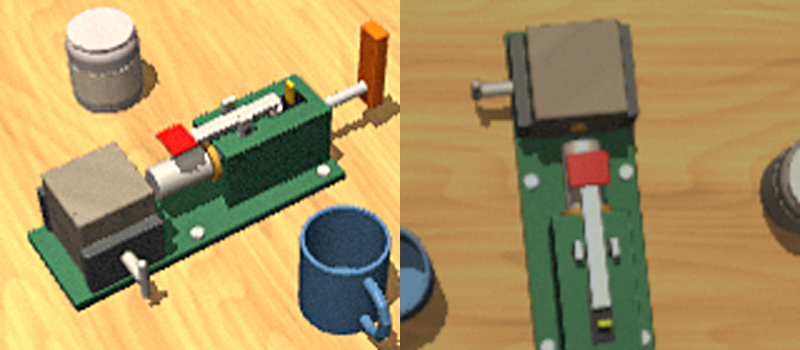

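The right pane shows the brass head (579,127) up against the cement face. The handle and pad are back at rest, and the bystanders haven't moved.

```bash
python3 -c "
from workcell import sign_off
print(sign_off())"
```

```text
the job is handed in; nothing more can be done
None
```

The job is handed in: the striker was drawn until the sear caught, with the yellow flag never moving, then let go so the sear held it, and one press of the trip pad at about 10 N fired the shot. The last pictures show the pin head against the cement, the tin and mug where they were and the hand clear. I did not check the pin box again, but the arm only passed well above it.

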